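# Put the counter scale's flat battery on charge

### The job

The jewellery scale's battery pack is flat: squeeze its sprung side tab inward, lift the pack straight out of the scale without prying or yanking, and put it upright into the charger's bay, either way round. The bay can stand a little to one side on its slide, so feel for it gently, then press the pack fully home against the sprung contacts and let the tab spring out under the lip so it stays latched. Leave everything else on the counter where it is.

Things in the scene. Friction and masses are not known exactly. Their poses are not given: they have to be found in the camera images.
- pack: Black battery pack, block 56 (x) x 32 (y) x 86 (z) mm, about 0.2 kg, standing in the scale's well, its top 46 mm above the scale. Origin: centre of its underside, z up. Its -y side is plain (y = -16 mm); its +y side has a grey sprung tab, press pad 26 mm wide in x, 46 to 84 mm above the underside, outer face at y = 22 mm at rest, 17 mm pressed to the stop.
- pinch (a point): Where to pinch the pack from above, fingers closing along its y, one on the tab's pad, one on the plain face: 66 mm above the underside, at y = +0.5 mm, midway between the faces once squeezed (33 mm; 38 mm at rest). A pinch centred elsewhere pushes the pack sideways in its well. Keep fingertips 47 mm or more above the underside, clear of rims.
- hook (a point): Tip of the tab's hook, moving with the tab: 20 mm wide in x, flat top 31 mm above the pack's underside, bevelled below. At rest it sticks out 4 mm from the pack's side and catches under the lip at the top of a well (lip 8 mm thick, play 1 mm); pressed more than 3.5 mm it is clear of the lip.
- tab (a joint): The pack's tab: 0 at rest (sprung out), grows as it is pressed inward along the pack's -y, to its stop at 0.005 m. Sprung: about 3.6 N to start, 8 N at the stop.
- scale: White counter scale, fixed, 250 x 120 x 50 mm, steel pan at x = +118 mm. Origin on the counter under the middle of its battery well, 45 mm from its near end; the rest runs to +x. Well: floor at 10 mm, rim at 50 mm, 1.2 mm wider than the pack on every side, lips on both long sides. The pack has the scale's axes. Delicate: pack and scale should never press on each other with over 30 N.
- charger: Charger: fixed black base 190 (x) x 120 (y) x 10 mm with rails along x and a grey bay block, 100 x 80 mm, rim 62 mm above the counter. Origin on the counter, middle of the base, z up. The bay is on a stiff slide along x (moves at 15 N) and stands up to 12 mm either side of the middle; this pose does not tell where. In y it is centred. Pack and charger should never press with over 30 N.
- mouth (a point): Fixed point of the charger's base, 60 mm above the counter: the middle of the bay's pocket mouth if the bay stood in the middle of its slide. The pocket takes the pack upright, long side along the charger's x, either way round, 1.2 mm clearance each side; a 45 degree lead-in, 2 mm wide and high, surrounds the mouth (flat rim outside it at 62 mm).
- home (a point): Fixed point of the charger's base, 20 mm above the counter. Sprung contacts meet the pack's underside at 27 mm height with 3.6 N, about 7 N at the bottom; the floor stops it at 19 mm. At 21 mm or lower the hook can spring out under the bay's lip. Latched, the contacts hold the pack up to the lip at about 21 mm; unlatched they lift it to 25 mm or more.
- weight: Brass calibration weight, 26 mm across, 36 mm tall, standing loose on the scale's pan. Origin at the centre of its underside. Leave it.
- ring_box: Small closed black ring box, 52 x 52 x 40 mm, loose on the counter. Origin at the centre of its underside. Leave it.
- tweezers: Steel tweezers, 130 mm long, lying loose on the counter. Origin under their middle. Leave them.
- loupe: Folding loupe, a dark round lens barrel 34 mm across and 22 mm tall with a steel cover, loose on the counter. Origin under the barrel. Leave it.

How it is judged (in metres and radians):
On the way, in this order (a step that is already met when the one before it is completed fails the run):
1. the tab is pressed in more than 3 mm while the pack still stands in the scale (value of joint tab above 0.003 m and z of pack in the frame of scale below 0.014 m), for 0.05 s.
2. the pack is lifted clear of the scale's well (z of pack in the frame of scale above 0.055 m), for 0.1 s.
At the end, for the whole second after the job is handed in: The pack stands upright (within 0.06 rad) in the charger's bay, its underside 17 to 23 mm above the counter, within 16 mm of the charger's middle in x and 4 mm in y, its tab sprung out again (pressed less than 2 mm), released and at rest (z of pack in the frame of charger between 0.017 and 0.023 m and x of pack in the frame of charger between -0.016 and 0.016 m and y of pack in the frame of charger between -0.004 and 0.004 m and angle between pack's own z axis and vertical below 0.06 rad and value of joint tab below 0.002 m and linear speed of pack below 0.01 m/s); the robot touches nothing.
It fails at once if the pack and the scale press on each other with more than 30 N (contact force between pack and scale above 30 N).
It fails at once if the pack and the charger press on each other with more than 30 N (contact force between pack and charger above 30 N).
It fails at once if the weight, ring box, tweezers or loupe is moved more than 25 mm (distance of any of weight, ring_box, tweezers, loupe from where it was at the start of the episode above 0.025 m).
It also fails if it takes over 64 s, if anything falls off the work surface, if the arm or the gripper's body presses on something with over 40 N, if the wrist force passes 120 N, or if a joint passes its speed limit or range.

### The arm

A 6-joint arm with a two-finger parallel gripper is mounted at the origin on the work surface. World frame = base frame: x ahead of the robot, y to its left, z up, the work surface at z = 0. Lengths are in mm, angles in rad, forces in N, time in s.
With the tool pointing down it reaches from about 400 to 925 mm from the base axis. Payload 12.5 kg.
Tool frame: the origin (TCP) lies on the mounting face of the last link; the fingertips stand 190 mm ahead of it and the grasp point (between the pads) lies 171 mm ahead of it (env.grasp_offset is the distance from the TCP to the grasp point, in mm); z points along the fingers, y is the direction in which the jaws open and shut (so a half turn about z gives the same grasp; the last joint's range is limited). The gripper opens to 95 mm and grips with 3 to 60 N. Pads are 20 mm wide; open, the fingers measure 119 mm over their backs; the gripper's body (75 mm by 180 mm) begins 59 mm behind the grasp point.
Start: joints at [-1.394, 0.491, 1.559, -0, 1.092, -0.106], TCP at [174.423, -600.168, 404.761] pointing down, gripper open.
Joint ranges: [-3.1, 3.1], [-0.84, 2.19], [0.05, 2.79], [-1.13, 4.28], [0.06, 2.93], [-2.69, 2.69]. Speed limits (rad/s): [2.22, 2.22, 2.79, 3.14, 3.14, 3.14].

### API

Orientations are given as [roll, pitch, yaw] about the fixed x, y, z axes, in that order (R = Rz(yaw) Ry(pitch) Rx(roll)).
In Python, from cell import env, viewer gives the robot as it stands.
- The arm moves only by the tool play_rows, never from a script. Its argument "increments" is a list of rows, each an object of numbers: "dx", "dy", "dz": the shift along the tool's x, y, z in mm; "rx", "ry", "rz": the turn, a rotation vector about the tool's x, y, z in units of 6 degrees (1.0 is 6 degrees). A call has 1 to 8 rows; each row is the pose to reach, as a shift and turn from the pose measured when the call began, along the tool's axes at that moment; what a row does not reach only later rows make up. A row lasts 1/12 s, in which the tool goes at most 41.7 mm and 7.16 degrees, less where a joint would pass 70% of its speed; a pose out of reach is approached as far as the arm can. A call with a gripper value outside its range is refused whole. "fingers" is the opening, from 0 (shut) to 1 (fully open), set as the call begins (left out, the last holds). The fingers move at their own pace and stop on an object; the grip force is fixed at half the most. Time passes only in rows, so rows that repeat a pose let the fingers close. It gives the time, the measured TCP pose, the force and the opening at its end, in the units of the state.
- env.state(): the state, without advancing time (a new reading comes with each control period).
- viewer.read_camera(name): name is "scene" or "top" or "wrist"; returns a dict with "image" (384x512x3 uint8, red, green, blue), "fx", "fy", "cx", "cy" (pixels), "rvec" (rotation vector, rad) and "tvec" (3), from world to camera coordinates, as OpenCV has them. Camera axes: x right, y down, z forward; pixel columns grow to the right and rows downward; lengths in mm; the calibration is good to about 2 mm. A picture is of the moment at which its call begins. There is no depth.
- env.job_done(): hands the job in, once; it reports no verdict.
The state is a dict: "t": time; "joints": joint angles; "qvel": joint speeds; "tau": joint torques, N m; "eef_pos": TCP position; "tcp_rot": TCP orientation; "ft_force": force on the tool from outside, world axes, zero at the start; "moment": the same for the moment, N m; "opening": opening from 0.0 (shut) to 1.0 (fully open).
Only numpy, scipy, OpenCV 4.12 (cv2) and the standard library are available. Lean on these libraries where they do the work, as an engineer would, in place of code of your own. Each camera call takes 0.05 s, during which the arm holds its last target.

## Working session

There is one attempt and no reset: what is moved stays moved. The work goes in short steps, Python scripts to look and compute and a tool call to move; the robot and the scene stay as the last step left them, time stands still between calls to the robot, and variables do not carry over. Pictures are saved under pics/ and viewed, and the job is handed in when it is done.

Besides the shell and the picture viewer there is one more tool, called after "Emit:" as a command line: name --argument value ..., lists and objects as JSON in quotes. play_rows: Moves the arm, as the interface text tells. Its arguments: {"type":"object","properties":{"increments":{"type":"array","items":{"type":"object","properties":{"dx":{"type":"number"},"dy":{"type":"number"},"dz":{"type":"number"},"rx":{"type":"number"},"ry":{"type":"number"},"rz":{"type":"number"}}}},"fingers":{"type":"number"}},"required":["increments"]}

```bash
mkdir -p pics; ls; python3 - <<'E'
from cell import env, viewer
import cv2,pickle
print(env.state())
d={}
for n in ["scene","top","wrist"]:
    c=viewer.read_camera(n); d[n]=c
    cv2.imwrite(f"pics/{n}0.png",c["image"][:,:,::-1])
    print(n,{k:v for k,v in c.items() if k!="image"})
pickle.dump(d,open("cams0.pkl","wb"))
E
```

```text
pics
{'t': 0.0, 'joints': array([-1.39362083e+00,  4.91560927e-01,  1.55944887e+00, -1.75921343e-05,
        1.09166482e+00, -1.05643922e-01]), 'qvel': array([ 0.00042923, -0.00027015,  0.00063542,  0.00070957, -0.00205497,
        0.00056837]), 'tau': array([ 2.17834553e-03, -6.12638283e+01, -2.58178908e+01,  6.93047815e-02,
        4.82777855e-02, -1.26368022e-04]), 'eef_pos': array([ 174.40404457, -600.14244443,  404.16097753]), 'tcp_rot': array([-3.14051508e+00, -9.85748422e-05,  2.82827485e-01]), 'ft_force': array([ 0.58815636, -0.21168556, -0.36939714]), 'moment': array([-0.02979201, -0.00692059, -0.02329018]), 'opening': 1.0024107939841271}
scene {'fx': 351.90354590210546, 'fy': 351.90354590210546, 'cx': 256.37951202510266, 'cy': 189.68289319736732, 'rvec': array([ 1.90096236,  1.64093922, -0.60419665]), 'tvec': array([-105.03191218, -339.79598426, 1113.06396695])}
top {'fx': 407.29329672715374, 'fy': 407.29329672715374, 'cx': 261.374443930878, 'cy': 186.96640770776926, 'rvec': array([ 2.14698381, -2.20157454,  0.16433211]), 'tvec': array([  1.2906499 , 574.93371725, 743.41002046])}
wrist {'fx': 290.5579714855359, 'fy': 290.5579714855359, 'cx': 256.9715747634357, 'cy': 193.5983312694967, 'rvec': array([-2.33721034,  1.75426243,  0.2329531 ]), 'tvec': array([-623.76672267,  -28.5175104 ,  391.40865666])}
```

View pics/scene0.png

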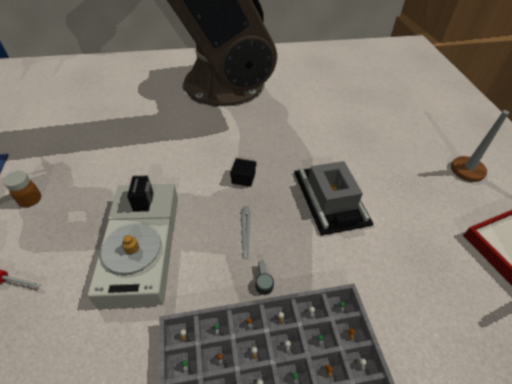

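View pics/top0.png

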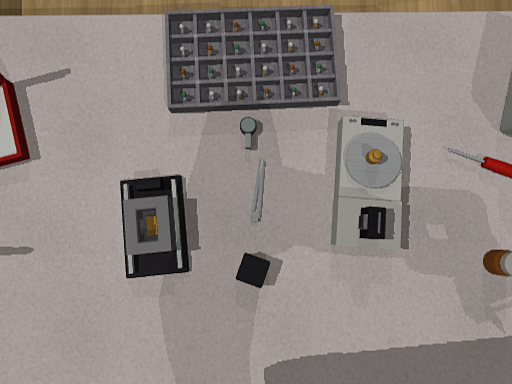

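View pics/wrist0.png

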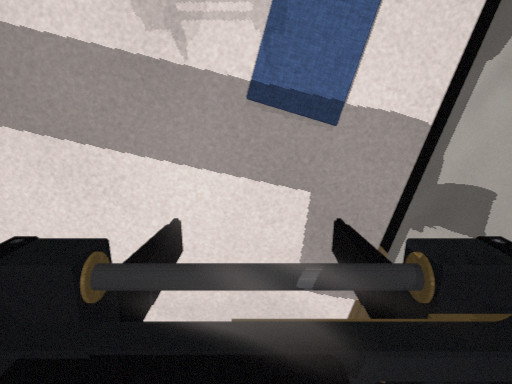

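Top view: scale at about (370,180) with the pack near (375,222), charger near (155,226), ring box (253,270), tweezers (258,190), loupe (248,127). I'll enlarge the scale and charger.

```bash
cat > h.py <<'E'
import numpy as np,cv2,pickle
def pix2w(c,u,v,z):
    R,_=cv2.Rodrigues(np.array(c["rvec"],float)); t=np.array(c["tvec"],float)
    d=R.T@np.array([(u-c["cx"])/c["fx"],(v-c["cy"])/c["fy"],1.]); o=-R.T@t
    s=(z-o[2])/d[2]; return (o+s*d)
def w2pix(c,p):
    K=np.array([[c["fx"],0,c["cx"]],[0,c["fy"],c["cy"]],[0,0,1.]])
    return cv2.projectPoints(np.array(p,float).reshape(-1,1,3),np.array(c["rvec"],float),np.array(c["tvec"],float),K,None)[0][:,0]
def crop(c,x0,y0,x1,y1,s,fn):
    im=cv2.resize(c["image"][y0:y1,x0:x1,::-1],None,fx=s,fy=s,interpolation=cv2.INTER_CUBIC)
    im=np.ascontiguousarray(im)
    for x in range((x0+9)//10*10,x1,10):
        cv2.line(im,(int((x-x0+.5)*s),0),(int((x-x0+.5)*s),6),(0,0,255),1); cv2.putText(im,str(x),(int((x-x0+.5)*s)-10,16),0,.35,(0,0,255),1)
    for y in range((y0+9)//10*10,y1,10):
        cv2.line(im,(0,int((y-y0+.5)*s)),(6,int((y-y0+.5)*s)),(0,0,255),1); cv2.putText(im,str(y),(8,int((y-y0+.5)*s)+4),0,.35,(0,0,255),1)
    cv2.imwrite(fn,im)
E
python3 - <<'E'
from h import *
d=pickle.load(open("cams0.pkl","rb"));c=d["top"]
crop(c,325,110,415,255,4,"pics/s1.png")
crop(c,115,170,195,282,5,"pics/c1.png")
print(pix2w(c,256,192,0), -cv2.Rodrigues(c["rvec"])[0].T@c["tvec"])
E
```

```text
[569.06260199  -3.31185681   0.        ] [482.46833349  12.51213048 806.39733215]
```

View pics/s1.png

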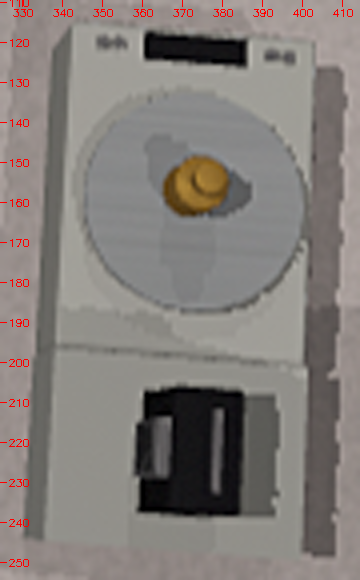

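View pics/c1.png

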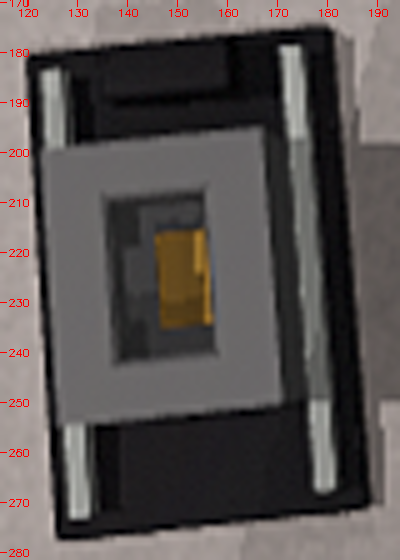

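```bash
python3 - <<'E'
from h import *
d=pickle.load(open("cams0.pkl","rb"));c=d["scene"]
crop(c,85,165,185,310,4,"pics/s2.png")
crop(c,285,150,380,240,6,"pics/c2.png")
E
```

```text
(no output)
```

View pics/s2.png

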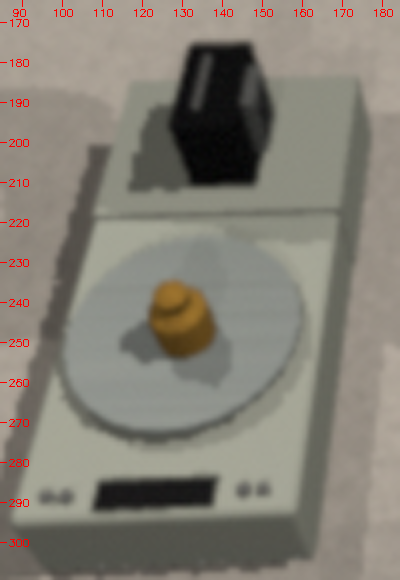

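View pics/c2.png

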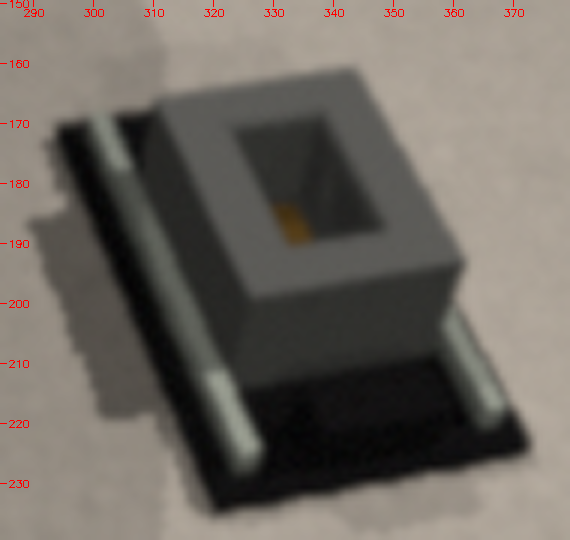

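```bash
cat > fit.py <<'E'
from h import *
from scipy.optimize import least_squares
d=pickle.load(open("cams0.pkl","rb"))
def cv(p,x0,y0,s): return [(p[0])/s+x0-.5,(p[1])/s+y0-.5]
def fit(obs,f,x0,tag):
    def res(p):
        r=[]
        for cam,loc,px in obs: r.append(w2pix(d[cam],f(p,loc))[0]-px)
        return np.ravel(r)
    s=least_squares(res,x0,loss="soft_l1"); print(tag,np.round(s.x,4),"rms px",np.sqrt(np.mean(res(s.x)**2)))
    print(np.round(res(s.x).reshape(-1,2),1).tolist()); return s.x
def rt(p,l):
    c,s=np.cos(p[2]),np.sin(p[2]); return [p[0]+c*l[0]-s*l[1],p[1]+s*l[0]+c*l[1],l[2]]
T=lambda l,p:("top",l,cv(p,325,110,4)); S=lambda l,p:("scene",l,cv(p,85,165,4))
obs=[T((205,60,50),(72,26)),T((205,-60,50),(315,42)),T((-45,60,50),(43,540)),T((-45,-60,50),(301,555)),
S((-45,-60,50),(130,82)),S((-45,60,50),(357,78)),S((205,60,50),(297,513)),S((205,-60,50),(10,522))]
for o in ("top","scene"): fit([q for q in obs if q[0]==o],rt,[450,-200,0],"scale "+o)
fit(obs,rt,[450,-200,0],"scale")
P=[T((28,-16,96),(243,388)),T((-28,-16,96),(241,517)),T((28,16,96),(170,388)),T((-28,16,96),(170,515)),
S((-28,-16,96),(192,46)),S((-28,16,96),(249,42)),S((28,16,96),(270,116)),S((28,-16,96),(172,125))]
p=fit(P,rt,[450,-200,0],"pack")
p=fit(P[:4],rt,[450,-200,0],"packtop")
T=lambda l,p:("top",l,cv(p,115,170,5)); S=lambda l,p:("scene",l,cv(p,285,150,6))
B=1000
def f(p,l):
    l=list(l)
    if l[0]>500: l[0]+=p[3]-B
    return rt(p,l)
obs=[T((95,60,10),(28,55)),T((95,-60,5),(333,27)),T((-95,-60,5),(372,505)),T((-95,60,10),(58,538)),
S((95,-60,0),(212,515)),S((95,60,0),(530,450)),S((-95,-60,10),(60,125)),
]
for sx,sy,a,b in [(1,1,(47,150),(465,262)),(1,-1,(263,127),(253,300)),(-1,-1,(284,403),(155,103)),(-1,1,(60,425),(355,67))]:
    obs+=[T((B+sx*50,sy*40,62),a),S((B+sx*50,sy*40,62),b)]
for sx,sy,a,b in [(1,1,(105,197),(388,228)),(1,-1,(205,190),(300,245)),(-1,-1,(217,353),(232,128)),(-1,1,(115,365),(325,115))]:
    obs+=[T((B+sx*31.2,sy*19.2,62),a),S((B+sx*31.2,sy*19.2,62),b)]
for o in ("top","scene"): fit([q for q in obs if q[0]==o],f,[500,200,0,0],"chg "+o)
fit(obs,f,[500,200,0,0],"chg")
E
python3 fit.py
```

```text
scale top [ 5.002245e+02 -2.108708e+02 -9.990000e-02] rms px 0.9402760951495772
[[-0.5, -1.7], [0.5, -0.8], [0.2, 0.6], [-0.1, 1.6]]
scale scene [ 5.035926e+02 -2.093744e+02 -9.720000e-02] rms px 0.6585022849843081
[[0.1, -0.4], [0.3, -1.0], [0.5, -0.1], [-1.1, 0.9]]
scale [ 5.019384e+02 -2.103568e+02 -9.750000e-02] rms px 1.0562746767744666
[[-1.1, -2.6], [-0.1, -1.7], [-0.1, -0.2], [-0.4, 0.6], [-0.3, -0.9], [-0.2, -1.5], [-0.1, -1.0], [-1.6, 0.0]]
pack [ 500.6234 -209.3111   -6.3227] rms px 2.1968298520794054
[[-1.3, -0.1], [-0.0, -0.4], [-1.0, -0.4], [-0.5, -0.1], [-1.9, -2.0], [0.1, -2.1], [-7.8, 0.3], [-0.5, -0.7]]
packtop [ 5.001156e+02 -2.105281e+02 -6.140000e-02] rms px 0.2249065831376442
[[-0.2, 0.3], [0.3, 0.1], [0.0, -0.3], [-0.1, -0.1]]
chg top [ 5.085455e+02  1.962196e+02  7.450000e-02 -5.991000e-01] rms px 0.6366461663857214
[[-0.7, -1.0], [0.3, -0.9], [0.2, 0.7], [-0.6, 1.0], [-0.9, -0.2], [0.1, 0.1], [0.1, 0.0], [-0.0, 0.2], [-0.3, -0.5], [1.0, -1.2], [1.1, 0.7], [-0.0, 0.5]]
chg scene [5.084773e+02 1.981655e+02 8.220000e-02 3.015100e+00] rms px 0.7629148629093121
[[0.2, 0.2], [0.1, 0.7], [-1.4, -1.4], [1.0, -0.0], [0.1, 0.1], [0.1, -0.8], [0.3, -0.1], [0.9, 0.7], [-1.6, 0.9], [-0.9, -0.5], [-0.1, -1.0]]
chg [5.086714e+02 1.971713e+02 7.900000e-02 3.971000e-01] rms px 0.9618418176711466
[[-1.4, -0.9], [-0.4, -1.0], [-0.0, 0.5], [-0.9, 1.1], [-0.4, 0.3], [-0.4, 0.9], [-1.7, -1.4], [-1.6, -0.7], [0.0, -0.8], [-0.6, -0.6], [-0.9, -0.7], [-0.4, -0.7], [-0.6, -1.5], [-0.5, -0.3], [-0.4, -0.8], [-0.9, -1.0], [-0.1, -0.1], [0.3, -1.8], [-2.6, 0.0], [0.6, 0.0], [-1.7, -1.2], [-0.5, -0.1], [-0.9, -1.7]]
```

```bash
cat >> h.py <<'E'
from scipy.spatial.transform import Rotation as Ro
def delta(st,pos,rpy=None):
    R=Ro.from_euler("xyz",st["tcp_rot"])
    d=R.inv().apply(np.array(pos)-st["eef_pos"])
    r=np.zeros(3)
    if rpy is not None: r=np.degrees((R.inv()*Ro.from_euler("xyz",rpy)).as_rotvec())/6
    print("d",np.round(d,2),"r",np.round(r,3))
def tell(st):
    print("t",round(st["t"],3),"pos",np.round(st["eef_pos"],2),"rot",np.round(st["tcp_rot"],4),"f",np.round(st["ft_force"],2),"m",np.round(st["moment"],2),"open",round(st["opening"],4))
E
python3 - <<'E'
from h import *
from cell import env
st=env.state(); tell(st); delta(st,[500.5,-210,380],[np.pi,0,-.0975])
E
```

```text
t 0.15 pos [ 174.39 -600.16  404.3 ] rot [-3.1408e+00 -1.0000e-04  2.8270e-01] f [-0.34 -0.25  0.5 ] m [ 0.01 -0.03  0.03] open 1.0013
d [ 422.01 -283.67   24.57] r [-8.000e-03  1.000e-03  3.631e+00]
```

Emit:
play_rows --increments '[{"dx":33,"dy":-22,"dz":2,"rz":0.4},{"dx":66,"dy":-44,"dz":4,"rz":0.8},{"dx":99,"dy":-66,"dz":6,"rz":1.2},{"dx":132,"dy":-88,"dz":8,"rz":1.6},{"dx":165,"dy":-110,"dz":10,"rz":2.0},{"dx":198,"dy":-132,"dz":12,"rz":2.4},{"dx":231,"dy":-154,"dz":14,"rz":2.8},{"dx":264,"dy":-176,"dz":16,"rz":3.2}]'

```text
invalid input
```

```bash
python3 - <<'E'
from h import *
from cell import env
st=env.state(); tell(st); delta(st,[500.5,-210,380],[np.pi,0,-.0975])
E
```

```text
t 0.15 pos [ 174.39 -600.16  404.3 ] rot [-3.1408e+00 -1.0000e-04  2.8270e-01] f [-0.34 -0.25  0.5 ] m [ 0.01 -0.03  0.03] open 1.0013
d [ 422.01 -283.67   24.57] r [-8.000e-03  1.000e-03  3.631e+00]
```

Emit:
play_rows --increments '[{"dx":33,"dy":-22,"dz":2,"rx":0,"ry":0,"rz":0.4},{"dx":66,"dy":-44,"dz":4,"rx":0,"ry":0,"rz":0.8},{"dx":99,"dy":-66,"dz":6,"rx":0,"ry":0,"rz":1.2},{"dx":132,"dy":-88,"dz":8,"rx":0,"ry":0,"rz":1.6},{"dx":165,"dy":-110,"dz":10,"rx":0,"ry":0,"rz":2.0},{"dx":198,"dy":-132,"dz":12,"rx":0,"ry":0,"rz":2.4},{"dx":231,"dy":-154,"dz":14,"rx":0,"ry":0,"rz":2.8},{"dx":264,"dy":-176,"dz":16,"rx":0,"ry":0,"rz":3.2}]' --fingers 1.0

```text
t: 0.82
eef_pos: [379.7, -355.8, 388.4]
tcp_rot: [-3.141, 0.0, -0.055]
ft_force: [0.7, -1.0, 0.2]
opening: 1.0
```

```bash
python3 - <<'E'
from h import *
from cell import env
st=env.state(); tell(st); delta(st,[500.5,-210,380],[np.pi,0,-.0975])
E
```

```text
t 0.817 pos [ 379.67 -355.81  388.36] rot [-3.1407e+00  2.0000e-04 -5.4600e-02] f [ 0.66 -1.05  0.16] m [-0.    0.03 -0.08] open 1.0001
d [ 112.69 -152.18    8.46] r [-0.008  0.002  0.409]
```

Emit:
play_rows --increments '[{"dx":23,"dy":-30,"dz":2,"rx":0,"ry":0,"rz":0.1},{"dx":46,"dy":-60,"dz":4,"rx":0,"ry":0,"rz":0.2},{"dx":69,"dy":-91,"dz":6,"rx":0,"ry":0,"rz":0.3},{"dx":92,"dy":-122,"dz":8,"rx":0,"ry":0,"rz":0.4},{"dx":112.7,"dy":-152.2,"dz":8.5,"rx":0,"ry":0,"rz":0.41},{"dx":112.7,"dy":-152.2,"dz":8.5,"rx":0,"ry":0,"rz":0.41}]'

```text
t: 1.32
eef_pos: [503.1, -205.8, 379.7]
tcp_rot: [-3.14, 0.0, -0.094]
ft_force: [-0.4, 0.5, -0.1]
opening: 0.999
```

```bash
python3 - <<'E'
from h import *
from cell import env,viewer
st=env.state(); tell(st)
c=viewer.read_camera("wrist"); pickle.dump((st,c),open("w1.pkl","wb"))
cv2.imwrite("pics/w1.png",c["image"][:,:,::-1])
print(-cv2.Rodrigues(c["rvec"])[0].T@c["tvec"])
for q in [(28,-16,96),(28,16,96),(-28,-16,96),(-28,16,96)]:
    a=-.0975;print(q,w2pix(c,[501+np.cos(a)*q[0]-np.sin(a)*q[1],-210.4+np.sin(a)*q[0]+np.cos(a)*q[1],96]))
E
```

```text
t 1.317 pos [ 503.07 -205.8   379.69] rot [-3.1399  0.     -0.0935] f [-0.43  0.54 -0.08] m [ 0.03 -0.02 -0.01] open 0.9988
[ 576.8563639  -211.44608948  360.42319424]
(28, -16, 96) [[281.52583958 168.87244407]]
(28, 16, 96) [[246.79232417 168.71950872]]
(-28, -16, 96) [[280.01932461 225.80755299]]
(-28, 16, 96) [[247.07972169 225.65826912]]
```

View pics/w1.png

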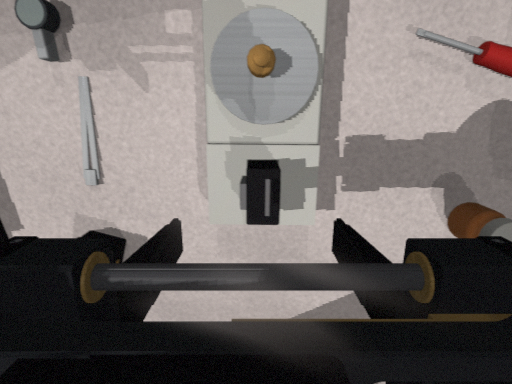

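The wrist view shows the pack at cols 247–280, rows 160–224, right where predicted. I'll take a settled close crop.

```bash
python3 - <<'E'
from h import *
from cell import env,viewer
c=viewer.read_camera("wrist");st=env.state(); tell(st);
c=viewer.read_camera("wrist");st=env.state(); tell(st); pickle.dump((st,c),open("w1.pkl","wb"))
crop(c,195,130,335,235,5,"pics/w2.png")
delta(st,[500.5,-210,380],[np.pi,0,-.0975])
E
```

```text
t 1.417 pos [ 501.06 -208.83  379.67] rot [-3.1406e+00  8.0000e-04 -9.4700e-02] f [ 0.47 -0.28 -0.56] m [ 0.05  0.03 -0.03] open 0.9987
t 1.467 pos [ 500.53 -209.71  379.78] rot [-3.1407e+00  8.0000e-04 -9.6300e-02] f [-0.09 -1.05  0.18] m [ 0.05  0.03 -0.03] open 0.9984
d [ 0.    0.29 -0.22] r [-0.008  0.007  0.012]
```

View pics/w2.png

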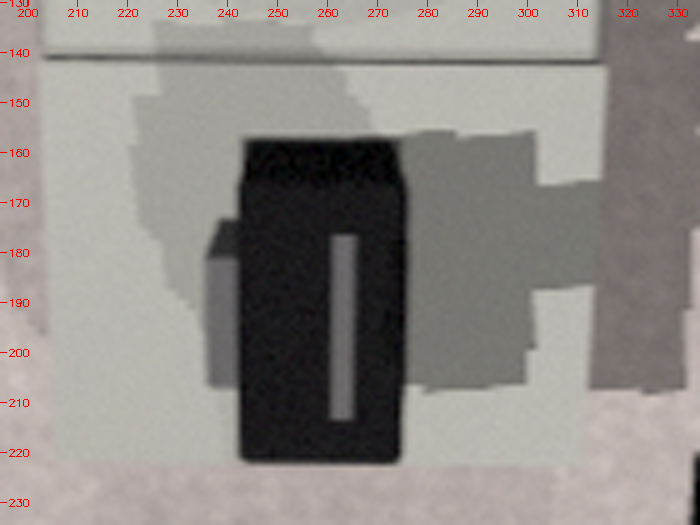

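```bash
cat > fit2.py <<'E'
from fit import *
st,c=pickle.load(open("w1.pkl","rb")); d["wrist"]=c
W=lambda l,p:("wrist",l,cv(p,195,130,5))
print("----")
fit([W((28,16,96),(240,187)),W((28,-16,96),(406,185)),W((-28,-16,96),(401,462)),W((-28,16,96),(240,462))],rt,[500,-210,-.1],"pack wrist")
a=pix2w(c,*cv((45,57),195,130,5),50);b=pix2w(c,*cv((598,62),195,130,5),50); print("seam",a,b,"yaw",np.arctan2(*(a-b)[[0,1]])*-1, np.linalg.norm(a-b))
a=pix2w(c,*cv((53,460),195,130,5),50);b=pix2w(c,*cv((583,466),195,130,5),50); print("end",a,b,(a+b)/2)
E
python3 fit2.py | sed -n '/----/,$p'
```

```text
----
pack wrist [ 5.019719e+02 -2.091512e+02 -9.930000e-02] rms px 0.8647760527010211
[[-0.9, -1.2], [0.7, -0.6], [0.5, 1.2], [-0.4, 1.0]]
seam [ 553.92492421 -155.59546339   50.        ] [ 541.88135139 -271.69651564   50.        ] yaw -0.10336384114808987 116.72404199568498
end [ 464.12420231 -144.54279064   50.        ] [ 451.35443603 -264.36940075   50.        ] [ 457.73931917 -204.45609569   50.        ]
```

```bash
python3 - <<'E'
from h import *
from cell import env
st=env.state(); tell(st); delta(st,[501.5,-209.2,250],[np.pi,0,-.1])
E
```

```text
t 1.467 pos [ 500.53 -209.71  379.78] rot [-3.1407e+00  8.0000e-04 -9.6300e-02] f [-0.09 -1.05  0.18] m [ 0.05  0.03 -0.03] open 0.9984
d [  1.02  -0.49 129.78] r [-0.008  0.007  0.036]
```

Emit:
play_rows --increments '[{"dx":0.5,"dy":-0.3,"dz":25,"rx":0,"ry":0,"rz":0.02},{"dx":1,"dy":-0.5,"dz":50,"rx":0,"ry":0,"rz":0.036},{"dx":1,"dy":-0.5,"dz":75,"rx":0,"ry":0,"rz":0.036},{"dx":1,"dy":-0.5,"dz":100,"rx":0,"ry":0,"rz":0.036},{"dx":1,"dy":-0.5,"dz":115,"rx":0,"ry":0,"rz":0.036},{"dx":1,"dy":-0.5,"dz":125,"rx":0,"ry":0,"rz":0.036},{"dx":1,"dy":-0.5,"dz":129.5,"rx":0,"ry":0,"rz":0.036},{"dx":1,"dy":-0.5,"dz":129.5,"rx":0,"ry":0,"rz":0.036}]' --fingers 0.7

```text
t: 2.13
eef_pos: [501.1, -210.0, 249.8]
tcp_rot: [-3.14, 0.002, -0.101]
ft_force: [0.2, 0.2, 0.4]
opening: 0.7
```

```bash
python3 - <<'E'
from h import *
from cell import env,viewer
c=viewer.read_camera("wrist"); c=viewer.read_camera("wrist");st=env.state(); tell(st)
cv2.imwrite("pics/w3.png",c["image"][:,:,::-1])
delta(st,[501.5,-209.2,250],[np.pi,0,-.1])
E
```

```text
t 2.233 pos [ 501.48 -209.73  251.02] rot [-3.1412e+00 -2.0000e-04 -1.0070e-01] f [-1.01  0.38  0.77] m [ 0.06 -0.01  0.01] open 0.6996
d [-0.03 -0.53  1.02] r [-0.004 -0.002 -0.007]
```

View pics/w3.png

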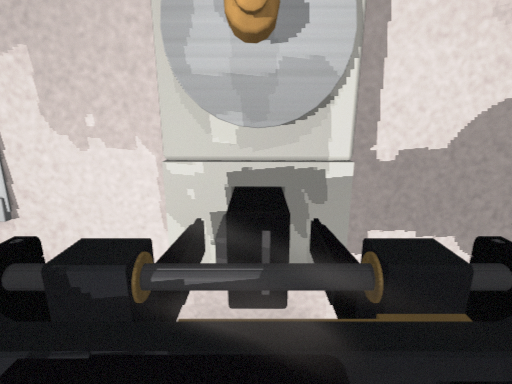

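Fingers straddle the pack symmetrically (finger tips at cols 205/310, pack 226–289 at its top edge). I'll close slowly, watching the side force.

Emit:
play_rows --increments '[{"dx":0,"dy":-0.5,"dz":1,"rx":0,"ry":0,"rz":0},{"dx":0,"dy":-0.5,"dz":1,"rx":0,"ry":0,"rz":0},{"dx":0,"dy":-0.5,"dz":1,"rx":0,"ry":0,"rz":0},{"dx":0,"dy":-0.5,"dz":1,"rx":0,"ry":0,"rz":0}]' --fingers 0.42

```text
t: 2.57
eef_pos: [501.6, -209.2, 250.5]
tcp_rot: [-3.141, -0.001, -0.101]
ft_force: [-0.5, 0.1, 0.0]
opening: 0.479
```

```bash
cat > s.py <<'E'
from h import *
from cell import env
tell(env.state())
E
python3 s.py
```

```text
t 2.567 pos [ 501.56 -209.16  250.48] rot [-3.1415e+00 -9.0000e-04 -1.0050e-01] f [-0.51  0.14  0.03] m [ 0.1  -0.02  0.04] open 0.479
```

Emit:
play_rows --increments '[{"dx":0,"dy":0,"dz":0.5,"rx":0,"ry":0,"rz":0},{"dx":0,"dy":0,"dz":0.5,"rx":0,"ry":0,"rz":0},{"dx":0,"dy":0,"dz":0.5,"rx":0,"ry":0,"rz":0}]' --fingers 0.41

```text
t: 2.82
eef_pos: [501.6, -209.0, 250.1]
tcp_rot: [-3.141, -0.001, -0.1]
ft_force: [0.0, 1.4, 1.2]
opening: 0.411
```

Emit:
play_rows --increments '[{"dx":0,"dy":0,"dz":0,"rx":0,"ry":0,"rz":0},{"dx":0,"dy":0,"dz":0,"rx":0,"ry":0,"rz":0},{"dx":0,"dy":0,"dz":0,"rx":0,"ry":0,"rz":0}]' --fingers 0.395

```text
t: 3.07
eef_pos: [501.6, -209.0, 250.0]
tcp_rot: [-3.141, -0.001, -0.1]
ft_force: [0.1, 1.4, 0.5]
opening: 0.397
```

Emit:
play_rows --increments '[{"dx":0,"dy":0,"dz":0,"rx":0,"ry":0,"rz":0},{"dx":0,"dy":0,"dz":0,"rx":0,"ry":0,"rz":0},{"dx":0,"dy":0,"dz":0,"rx":0,"ry":0,"rz":0}]' --fingers 0.38

```text
t: 3.32
eef_pos: [501.6, -209.0, 249.9]
tcp_rot: [-3.141, -0.001, -0.1]
ft_force: [-0.1, 0.2, -0.3]
opening: 0.387
```

Emit:
play_rows --increments '[{"dx":0,"dy":0,"dz":0,"rx":0,"ry":0,"rz":0},{"dx":0,"dy":0,"dz":0,"rx":0,"ry":0,"rz":0},{"dx":0,"dy":0,"dz":0,"rx":0,"ry":0,"rz":0}]' --fingers 0.365

```text
t: 3.57
eef_pos: [501.6, -209.1, 249.9]
tcp_rot: [-3.141, -0.001, -0.1]
ft_force: [0.4, -0.1, -0.8]
opening: 0.366
```

Emit:
play_rows --increments '[{"dx":0,"dy":0,"dz":0,"rx":0,"ry":0,"rz":0},{"dx":0,"dy":0,"dz":0,"rx":0,"ry":0,"rz":0},{"dx":0,"dy":0,"dz":0,"rx":0,"ry":0,"rz":0}]' --fingers 0.35

```text
t: 3.82
eef_pos: [501.6, -209.2, 249.9]
tcp_rot: [-3.141, -0.001, -0.1]
ft_force: [-0.4, -0.9, -1.8]
opening: 0.347
```

Emit:
play_rows --increments '[{"dx":0,"dy":0,"dz":0,"rx":0,"ry":0,"rz":0},{"dx":0,"dy":0,"dz":0,"rx":0,"ry":0,"rz":0},{"dx":0,"dy":0,"dz":0,"rx":0,"ry":0,"rz":0},{"dx":0,"dy":0,"dz":0,"rx":0,"ry":0,"rz":0}]' --fingers 0.25

```text
t: 4.15
eef_pos: [501.6, -209.2, 250.0]
tcp_rot: [3.142, -0.001, -0.1]
ft_force: [-0.9, -1.8, 2.3]
opening: 0.337
```

```bash
python3 - <<'E'
from h import *
from cell import env,viewer
c=viewer.read_camera("wrist");st=env.state(); tell(st)
cv2.imwrite("pics/w4.png",c["image"][:,:,::-1])
E
```

```text
t 4.2 pos [ 501.57 -209.21  250.02] rot [-3.1416e+00 -9.0000e-04 -1.0040e-01] f [-0.71  0.02  2.51] m [-0.23  0.18 -0.01] open 0.3376
```

View pics/w4.png

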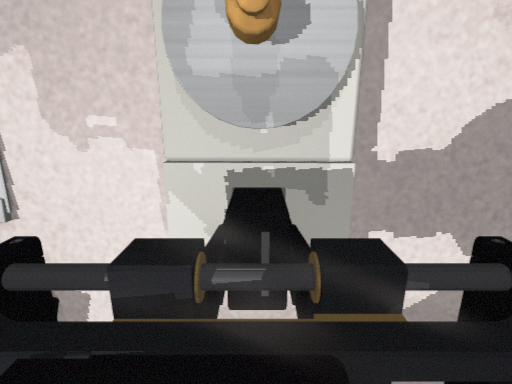

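Gripped on both faces, opening 32 mm, side forces small. I'll start the lift gently.

Emit:
play_rows --increments '[{"dx":0,"dy":0,"dz":-0.5,"rx":0,"ry":0,"rz":0},{"dx":0,"dy":0,"dz":-1,"rx":0,"ry":0,"rz":0},{"dx":0,"dy":0,"dz":-2,"rx":0,"ry":0,"rz":0},{"dx":0,"dy":0,"dz":-3,"rx":0,"ry":0,"rz":0},{"dx":0,"dy":0,"dz":-4,"rx":0,"ry":0,"rz":0},{"dx":0,"dy":0,"dz":-4,"rx":0,"ry":0,"rz":0}]'

```text
t: 4.7
eef_pos: [501.6, -209.2, 254.2]
tcp_rot: [3.142, -0.001, -0.1]
ft_force: [0.1, -0.1, -1.1]
opening: 0.335
```

```bash
python3 s.py
```

```text
t 4.7 pos [ 501.59 -209.2   254.17] rot [ 3.1415e+00 -1.1000e-03 -1.0040e-01] f [ 0.08 -0.13 -1.08] m [ 0.06  0.03 -0.05] open 0.3347
```

Emit:
play_rows --increments '[{"dx":0,"dy":0,"dz":-3,"rx":0,"ry":0,"rz":0},{"dx":0,"dy":0,"dz":-8,"rx":0,"ry":0,"rz":0},{"dx":0,"dy":0,"dz":-14,"rx":0,"ry":0,"rz":0},{"dx":0,"dy":0,"dz":-20,"rx":0,"ry":0,"rz":0},{"dx":0,"dy":0,"dz":-26,"rx":0,"ry":0,"rz":0},{"dx":0,"dy":0,"dz":-32,"rx":0,"ry":0,"rz":0},{"dx":0,"dy":0,"dz":-38,"rx":0,"ry":0,"rz":0},{"dx":0,"dy":0,"dz":-44,"rx":0,"ry":0,"rz":0}]'

```text
t: 5.37
eef_pos: [501.5, -209.2, 298.9]
tcp_rot: [3.141, -0.001, -0.1]
ft_force: [-0.0, -1.3, -1.8]
opening: 0.335
```

Emit:
play_rows --increments '[{"dx":0,"dy":0,"dz":-8,"rx":0,"ry":0,"rz":0},{"dx":0,"dy":0,"dz":-20,"rx":0,"ry":0,"rz":0},{"dx":0,"dy":0,"dz":-35,"rx":0,"ry":0,"rz":0},{"dx":0,"dy":0,"dz":-50,"rx":0,"ry":0,"rz":0},{"dx":0,"dy":0,"dz":-62,"rx":0,"ry":0,"rz":0},{"dx":0,"dy":0,"dz":-70,"rx":0,"ry":0,"rz":0},{"dx":0,"dy":0,"dz":-70,"rx":0,"ry":0,"rz":0}]'

```text
t: 5.95
eef_pos: [501.5, -209.1, 370.8]
tcp_rot: [3.14, -0.004, -0.1]
ft_force: [-1.4, -0.2, -1.9]
opening: 0.336
```

```bash
python3 - <<'E'
from h import *
from cell import env,viewer
st=env.state(); tell(st)
delta(st,[508.8,197.2,330],[np.pi,0,.079])
for n in ("scene","wrist"):
    c=viewer.read_camera(n)
    cv2.imwrite("pics/l_%s.png"%n,c["image"][:,:,::-1])
E
```

```text
t 5.95 pos [ 501.48 -209.15  370.77] rot [ 3.1403 -0.0039 -0.1003] f [-1.39 -0.22 -1.92] m [ 0.04  0.05 -0.04] open 0.3358
d [ -33.57 -405.09   40.11] r [ 0.016 -0.036 -1.712]
```

View pics/l_scene.png

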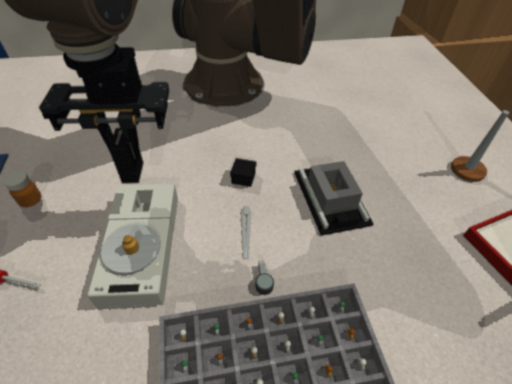

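View pics/l_wrist.png

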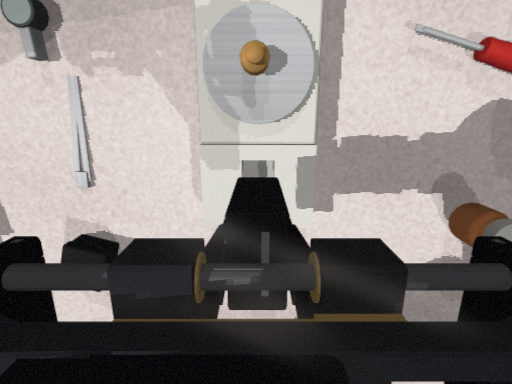

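```bash
python3 - <<'E'
from h import *
from cell import env,viewer
st=env.state(); tell(st)
delta(st,[430,191.5,360],[np.pi,0,.079])
E
```

```text
t 6.05 pos [ 501.28 -209.1   368.89] rot [ 3.1414e+00 -1.4000e-03 -1.0040e-01] f [-0.12 -0.06 -2.38] m [0.06 0.04 0.02] open 0.3362
d [-111.08 -391.44    8.64] r [ 0.003 -0.013 -1.713]
```

Emit:
play_rows --increments '[{"dx":-6,"dy":-20,"dz":1,"rx":0,"ry":0,"rz":-0.1},{"dx":-16,"dy":-55,"dz":2,"rx":0,"ry":0,"rz":-0.3},{"dx":-26,"dy":-90,"dz":3,"rx":0,"ry":0,"rz":-0.5},{"dx":-36,"dy":-125,"dz":4,"rx":0,"ry":0,"rz":-0.7},{"dx":-46,"dy":-160,"dz":5,"rx":0,"ry":0,"rz":-0.85},{"dx":-56,"dy":-195,"dz":6,"rx":0,"ry":0,"rz":-1.0},{"dx":-66,"dy":-230,"dz":7,"rx":0,"ry":0,"rz":-1.15},{"dx":-76,"dy":-265,"dz":8,"rx":0,"ry":0,"rz":-1.3}]'

```text
t: 6.72
eef_pos: [451.5, 63.8, 360.0]
tcp_rot: [3.141, -0.0, 0.036]
ft_force: [0.9, 0.2, -2.0]
opening: 0.338
```

```bash
python3 - <<'E'
from h import *
from cell import env,viewer
st=env.state(); tell(st)
delta(st,[430,191.5,360],[np.pi,0,.079])
E
```

```text
t 6.717 pos [451.49  63.75 359.99] rot [ 3.1413 -0.      0.0362] f [ 0.87  0.17 -1.99] m [ 0.01 -0.08 -0.01] open 0.338
d [-1.6840e+01 -1.2844e+02 -5.0000e-02] r [ 0.003 -0.    -0.408]
```

Emit:
play_rows --increments '[{"dx":-4,"dy":-33,"dz":0,"rx":0,"ry":0,"rz":-0.1},{"dx":-8,"dy":-64,"dz":0,"rx":0,"ry":0,"rz":-0.2},{"dx":-12,"dy":-92,"dz":0,"rx":0,"ry":0,"rz":-0.3},{"dx":-15,"dy":-113,"dz":0,"rx":0,"ry":0,"rz":-0.38},{"dx":-17,"dy":-124,"dz":0,"rx":0,"ry":0,"rz":-0.41},{"dx":-17,"dy":-128.4,"dz":0,"rx":0,"ry":0,"rz":-0.41},{"dx":-17,"dy":-128.4,"dz":0,"rx":0,"ry":0,"rz":-0.41},{"dx":-17,"dy":-128.4,"dz":0,"rx":0,"ry":0,"rz":-0.41}]'

```text
t: 7.38
eef_pos: [430.0, 190.9, 359.7]
tcp_rot: [3.141, 0.0, 0.079]
ft_force: [-1.0, 0.4, -2.1]
opening: 0.333
```

```bash
python3 - <<'E'
from h import *
from cell import env,viewer
c=viewer.read_camera("wrist"); 
c=viewer.read_camera("wrist"); st=env.state(); tell(st); pickle.dump((st,c),open("w5.pkl","wb"))
cv2.imwrite("pics/w5.png",c["image"][:,:,::-1])
E
```

```text
t 7.483 pos [430.11 190.53 359.8 ] rot [3.141e+00 3.000e-04 7.790e-02] f [ 0.05 -0.08 -1.13] m [ 0.03  0.04 -0.04] open 0.3413
```

View pics/w5.png

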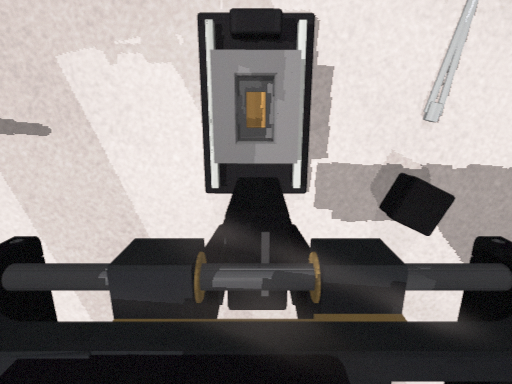

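```bash
python3 - <<'E'
from h import *
st,c=pickle.load(open("w5.pkl","rb"))
crop(c,190,0,320,120,6,"pics/w5a.png")
crop(c,190,110,320,235,6,"pics/w5b.png")
E
```

```text
(no output)
```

View pics/w5a.png

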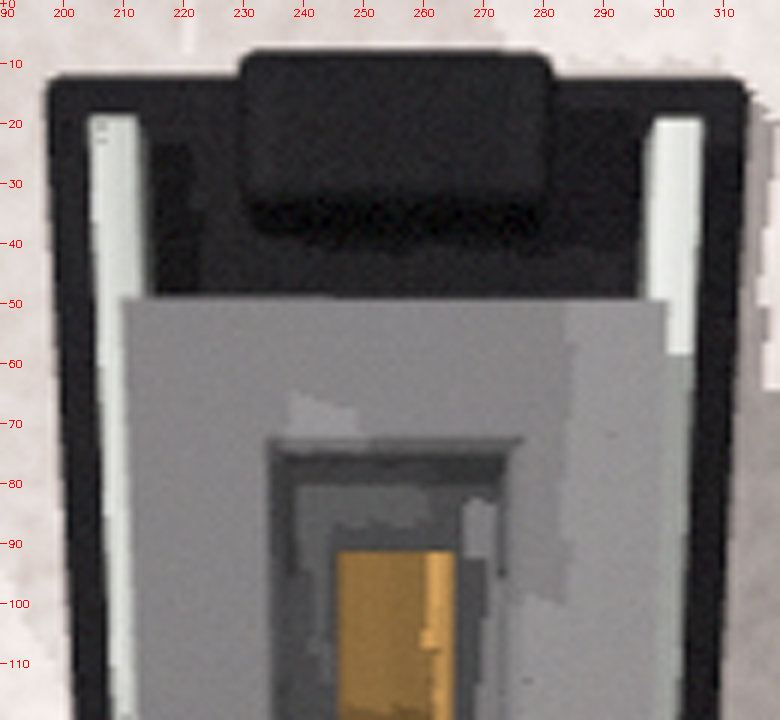

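View pics/w5b.png

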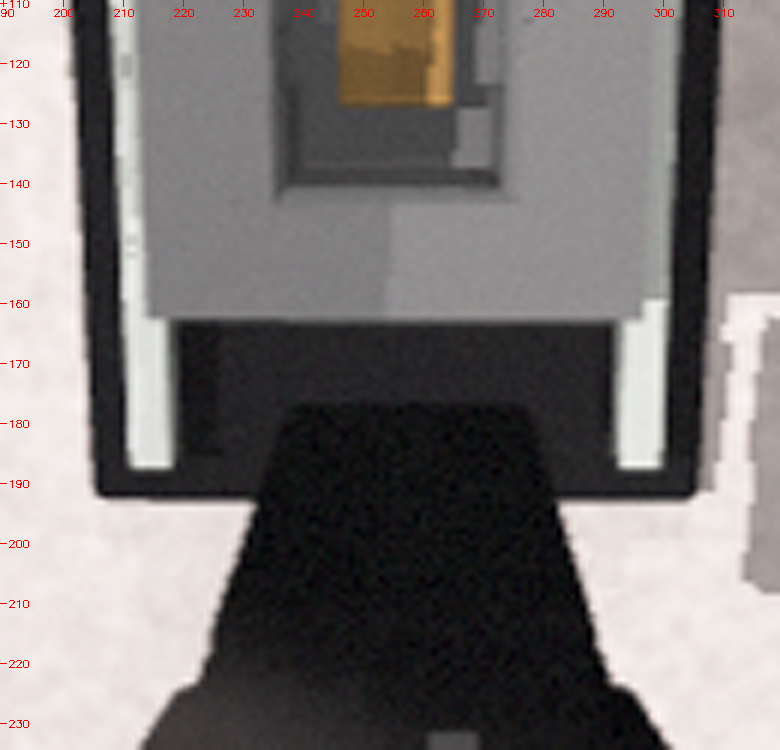

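```bash
cat > fit3.py <<'E'
from fit import *
st,c=pickle.load(open("w5.pkl","rb")); d["wrist"]=c
A=lambda l,p:("wrist",l,cv(p,190,0,6)); B_=lambda l,p:("wrist",l,cv(p,190,110,6))
print("----"); tell=st
print(st["eef_pos"])
bay=[A((50,40,62),(122,298)),A((50,-40,62),(666,298)),B_((-50,40,62),(148,320)),B_((-50,-40,62),(642,320))]
m=[A((31.2,19.2,62),(267,437)),A((31.2,-19.2,62),(520,437)),B_((-31.2,19.2,62),(276,203)),B_((-31.2,-19.2,62),(513,203))]
fit(bay,rt,[508,197,.08],"bay"); fit(m,rt,[508,197,.08],"mouth"); fit(bay+m,rt,[508,197,.08],"both")
base=[A((95,60,10),(46,76)),A((95,-60,10),(750,76)),B_((-95,60,10),(95,497)),B_((-95,-60,10),(697,497))]
fit(base,rt,[508,197,.08],"base")
a=pix2w(c,*cv((288,404),190,110,6),120); b=pix2w(c,*cv((528,404),190,110,6),120)
print("packbottom front",a,b,np.linalg.norm(a-b),"mid",(a+b)/2)
a=pix2w(c,*cv((256,500),190,110,6),120);
m=(pix2w(c,*cv((288,404),190,110,6),120)+pix2w(c,*cv((528,404),190,110,6),120))/2
y=.0779; cen=m-28*np.array([np.cos(y),np.sin(y),0]); print("pack centre",cen)
E
python3 fit3.py | sed -n '/----/,$p'
```

```text
----
[430.11070445 190.53144817 359.80271315]
bay [5.095191e+02 1.993563e+02 7.840000e-02] rms px 0.2426337066097485
[[-0.4, 0.1], [0.4, 0.1], [-0.3, -0.1], [0.3, -0.1]]
mouth [5.093904e+02 1.994292e+02 7.900000e-02] rms px 0.34949415164514297
[[-0.4, 0.2], [0.4, 0.1], [-0.5, -0.1], [0.5, -0.2]]
both [5.094560e+02 1.993902e+02 7.850000e-02] rms px 0.3067708648875037
[[-0.4, 0.2], [0.3, 0.2], [-0.3, -0.0], [0.2, -0.0], [-0.4, 0.1], [0.5, 0.1], [-0.5, -0.2], [0.5, -0.2]]
base [5.096497e+02 1.991701e+02 7.630000e-02] rms px 0.919255409242915
[[-1.0, -0.8], [0.8, -0.5], [-0.7, 1.2], [0.9, 1.4]]
packbottom front [456.86595104 208.79583766 120.        ] [459.28558379 177.93552371 120.        ] 30.955025443155783 mid [458.07576742 193.36568068 120.        ]
pack centre [430.1606822  191.18668608 120.        ]
```

```bash
python3 - <<'E'
from h import *
from cell import env,viewer
st=env.state(); tell(st)
delta(st,[509.4,198.7,318],[np.pi,0,.0785])
E
```

```text
t 7.483 pos [430.11 190.53 359.8 ] rot [3.141e+00 3.000e-04 7.790e-02] f [ 0.05 -0.08 -1.13] m [ 0.03  0.04 -0.04] open 0.3413
d [79.7  -2.   41.78] r [ 0.005  0.003 -0.006]
```

Emit:
play_rows --increments '[{"dx":15,"dy":0,"dz":4,"rx":0,"ry":0,"rz":0},{"dx":35,"dy":-1,"dz":12,"rx":0,"ry":0,"rz":0},{"dx":55,"dy":-2,"dz":22,"rx":0,"ry":0,"rz":0},{"dx":70,"dy":-2,"dz":32,"rx":0,"ry":0,"rz":0},{"dx":77,"dy":-2,"dz":38,"rx":0,"ry":0,"rz":0},{"dx":79.7,"dy":-2,"dz":41,"rx":0,"ry":0,"rz":0},{"dx":79.7,"dy":-2,"dz":41.8,"rx":0,"ry":0,"rz":0},{"dx":79.7,"dy":-2,"dz":41.8,"rx":0,"ry":0,"rz":0}]'

```text
t: 8.15
eef_pos: [508.9, 198.3, 318.0]
tcp_rot: [3.141, 0.001, 0.077]
ft_force: [0.6, 0.1, -1.9]
opening: 0.334
```

```bash
python3 - <<'E'
from h import *
from cell import env,viewer
c=viewer.read_camera("wrist"); cv2.imwrite("pics/w6.png",c["image"][:,:,::-1])
c=viewer.read_camera("scene"); crop(c,270,90,390,240,4,"pics/sc6.png")
c=viewer.read_camera("top"); crop(c,90,150,220,290,4,"pics/t6.png")
st=env.state(); tell(st)
delta(st,[509.4,198.7,300],[np.pi,0,.0785])
E
```

```text
t 8.3 pos [508.93 198.65 318.59] rot [ 3.1412e+00 -3.0000e-04  7.8000e-02] f [-0.54  0.3  -1.36] m [-0.01  0.    0.01] open 0.3331
d [ 0.47 -0.02 18.59] r [ 0.004 -0.002 -0.005]
```

View pics/w6.png

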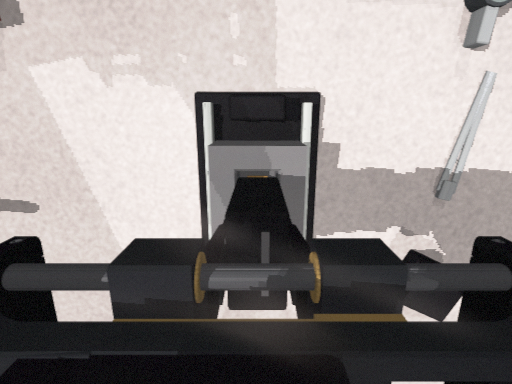

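View pics/sc6.png

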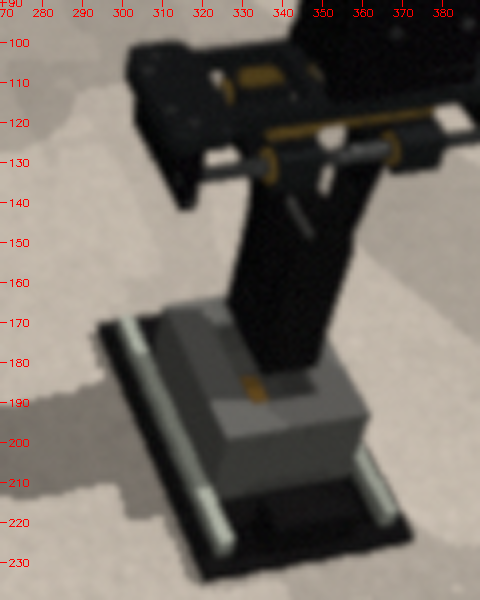

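Pack hangs directly above the pocket. I'll descend gently, reading the force.

Emit:
play_rows --increments '[{"dx":0.5,"dy":0,"dz":3,"rx":0,"ry":0,"rz":0},{"dx":0.5,"dy":0,"dz":7,"rx":0,"ry":0,"rz":0},{"dx":0.5,"dy":0,"dz":11,"rx":0,"ry":0,"rz":0},{"dx":0.5,"dy":0,"dz":14,"rx":0,"ry":0,"rz":0},{"dx":0.5,"dy":0,"dz":15.5,"rx":0,"ry":0,"rz":0},{"dx":0.5,"dy":0,"dz":15.5,"rx":0,"ry":0,"rz":0}]'

```text
t: 8.8
eef_pos: [509.4, 198.7, 302.6]
tcp_rot: [3.141, 0.001, 0.078]
ft_force: [0.5, -0.7, -2.0]
opening: 0.337
```

Emit:
play_rows --increments '[{"dx":0,"dy":0,"dz":0.4,"rx":0,"ry":0,"rz":0},{"dx":0,"dy":0,"dz":0.8,"rx":0,"ry":0,"rz":0},{"dx":0,"dy":0,"dz":0.8,"rx":0,"ry":0,"rz":0}]'

```text
t: 9.05
eef_pos: [509.4, 198.7, 301.7]
tcp_rot: [3.141, 0.001, 0.078]
ft_force: [1.7, -0.6, -1.4]
opening: 0.34
```

Emit:
play_rows --increments '[{"dx":0,"dy":0,"dz":0.4,"rx":0,"ry":0,"rz":0},{"dx":0,"dy":0,"dz":0.8,"rx":0,"ry":0,"rz":0},{"dx":0,"dy":0,"dz":0.8,"rx":0,"ry":0,"rz":0}]'

```text
t: 9.3
eef_pos: [509.4, 198.7, 301.0]
tcp_rot: [3.141, 0.0, 0.078]
ft_force: [-0.3, 0.9, -1.7]
opening: 0.338
```

```bash
python3 s.py
```

```text
t 9.3 pos [509.37 198.7  300.96] rot [3.141e+00 5.000e-04 7.800e-02] f [-0.33  0.94 -1.72] m [ 0.   -0.   -0.01] open 0.3378
```

Emit:
play_rows --increments '[{"dx":0,"dy":0,"dz":0.4,"rx":0,"ry":0,"rz":0},{"dx":0,"dy":0,"dz":0.8,"rx":0,"ry":0,"rz":0},{"dx":0,"dy":0,"dz":0.8,"rx":0,"ry":0,"rz":0}]'

```text
t: 9.55
eef_pos: [509.4, 198.7, 300.1]
tcp_rot: [3.141, 0.001, 0.078]
ft_force: [0.3, 0.2, -2.4]
opening: 0.334
```

Emit:
play_rows --increments '[{"dx":0,"dy":0,"dz":0.4,"rx":0,"ry":0,"rz":0},{"dx":0,"dy":0,"dz":0.8,"rx":0,"ry":0,"rz":0},{"dx":0,"dy":0,"dz":0.8,"rx":0,"ry":0,"rz":0}]'

```text
t: 9.8
eef_pos: [509.3, 198.7, 299.2]
tcp_rot: [3.141, 0.001, 0.078]
ft_force: [-0.2, 0.1, -1.6]
opening: 0.338
```

```bash
python3 s.py
```

```text
t 9.8 pos [509.34 198.68 299.21] rot [3.141e+00 7.000e-04 7.810e-02] f [-0.15  0.06 -1.64] m [-0.02  0.    0.03] open 0.3382
```

Emit:
play_rows --increments '[{"dx":0,"dy":0,"dz":0.5,"rx":0,"ry":0,"rz":0},{"dx":0,"dy":0,"dz":1,"rx":0,"ry":0,"rz":0},{"dx":0,"dy":0,"dz":1.5,"rx":0,"ry":0,"rz":0}]'

```text
t: 10.05
eef_pos: [509.3, 198.7, 297.7]
tcp_rot: [3.141, 0.001, 0.078]
ft_force: [-0.4, 0.1, -1.9]
opening: 0.336
```

Emit:
play_rows --increments '[{"dx":0,"dy":0,"dz":0.5,"rx":0,"ry":0,"rz":0},{"dx":0,"dy":0,"dz":1,"rx":0,"ry":0,"rz":0},{"dx":0,"dy":0,"dz":1.5,"rx":0,"ry":0,"rz":0}]'

```text
t: 10.3
eef_pos: [509.4, 198.7, 296.1]
tcp_rot: [3.141, 0.001, 0.078]
ft_force: [-0.3, 0.7, -1.2]
opening: 0.338
```

```bash
python3 s.py
```

```text
t 10.3 pos [509.36 198.68 296.08] rot [3.141e+00 7.000e-04 7.810e-02] f [-0.33  0.67 -1.16] m [ 0.04  0.02 -0.02] open 0.3376
```

Emit:
play_rows --increments '[{"dx":0,"dy":0,"dz":1,"rx":0,"ry":0,"rz":0},{"dx":0,"dy":0,"dz":2.5,"rx":0,"ry":0,"rz":0},{"dx":0,"dy":0,"dz":4,"rx":0,"ry":0,"rz":0},{"dx":0,"dy":0,"dz":5.5,"rx":0,"ry":0,"rz":0},{"dx":0,"dy":0,"dz":7,"rx":0,"ry":0,"rz":0},{"dx":0,"dy":0,"dz":8,"rx":0,"ry":0,"rz":0}]'

```text
t: 10.8
eef_pos: [509.3, 198.7, 287.8]
tcp_rot: [3.141, 0.001, 0.078]
ft_force: [0.2, -0.0, -2.2]
opening: 0.339
```

Emit:
play_rows --increments '[{"dx":0,"dy":0,"dz":1,"rx":0,"ry":0,"rz":0},{"dx":0,"dy":0,"dz":2.5,"rx":0,"ry":0,"rz":0},{"dx":0,"dy":0,"dz":4,"rx":0,"ry":0,"rz":0},{"dx":0,"dy":0,"dz":5.5,"rx":0,"ry":0,"rz":0},{"dx":0,"dy":0,"dz":7,"rx":0,"ry":0,"rz":0},{"dx":0,"dy":0,"dz":8,"rx":0,"ry":0,"rz":0}]'

```text
t: 11.3
eef_pos: [509.3, 198.6, 279.6]
tcp_rot: [3.141, 0.001, 0.078]
ft_force: [-0.1, 0.2, -1.4]
opening: 0.334
```

```bash
python3 s.py
```

```text
t 11.3 pos [509.31 198.65 279.61] rot [3.1409e+00 1.1000e-03 7.8000e-02] f [-0.1   0.18 -1.36] m [0.06 0.07 0.05] open 0.3337
```

Emit:
play_rows --increments '[{"dx":0,"dy":0,"dz":1,"rx":0,"ry":0,"rz":0},{"dx":0,"dy":0,"dz":3,"rx":0,"ry":0,"rz":0},{"dx":0,"dy":0,"dz":5,"rx":0,"ry":0,"rz":0},{"dx":0,"dy":0,"dz":7,"rx":0,"ry":0,"rz":0},{"dx":0,"dy":0,"dz":9,"rx":0,"ry":0,"rz":0},{"dx":0,"dy":0,"dz":11,"rx":0,"ry":0,"rz":0}]'

```text
t: 11.8
eef_pos: [509.3, 198.7, 268.4]
tcp_rot: [3.141, 0.001, 0.078]
ft_force: [-0.2, -0.4, -1.4]
opening: 0.336
```

Emit:
play_rows --increments '[{"dx":0,"dy":0,"dz":1,"rx":0,"ry":0,"rz":0},{"dx":0,"dy":0,"dz":2,"rx":0,"ry":0,"rz":0},{"dx":0,"dy":0,"dz":3,"rx":0,"ry":0,"rz":0},{"dx":0,"dy":0,"dz":3,"rx":0,"ry":0,"rz":0}]'

```text
t: 12.13
eef_pos: [509.3, 198.6, 265.4]
tcp_rot: [3.141, 0.001, 0.078]
ft_force: [-1.3, -0.5, 2.5]
opening: 0.333
```

```bash
python3 s.py
```

```text
t 12.133 pos [509.28 198.65 265.44] rot [3.1409e+00 1.1000e-03 7.8000e-02] f [-1.3  -0.45  2.51] m [-0.03  0.2   0.05] open 0.3329
```

Contacts felt (net +4 N), at underside ≈25–26 mm, as expected. I'll press on in small steps.

Emit:
play_rows --increments '[{"dx":0,"dy":0,"dz":0.5,"rx":0,"ry":0,"rz":0},{"dx":0,"dy":0,"dz":1,"rx":0,"ry":0,"rz":0},{"dx":0,"dy":0,"dz":2,"rx":0,"ry":0,"rz":0},{"dx":0,"dy":0,"dz":2,"rx":0,"ry":0,"rz":0}]'

```text
t: 12.47
eef_pos: [509.3, 198.7, 263.4]
tcp_rot: [3.141, 0.001, 0.078]
ft_force: [-1.0, 0.6, 3.4]
opening: 0.334
```

Emit:
play_rows --increments '[{"dx":0,"dy":0,"dz":0.5,"rx":0,"ry":0,"rz":0},{"dx":0,"dy":0,"dz":1,"rx":0,"ry":0,"rz":0},{"dx":0,"dy":0,"dz":2,"rx":0,"ry":0,"rz":0},{"dx":0,"dy":0,"dz":2,"rx":0,"ry":0,"rz":0}]'

```text
t: 12.8
eef_pos: [509.3, 198.6, 261.3]
tcp_rot: [3.141, 0.001, 0.078]
ft_force: [-1.7, -0.6, 3.6]
opening: 0.334
```

```bash
python3 s.py
```

```text
t 12.8 pos [509.3  198.63 261.33] rot [3.141e+00 9.000e-04 7.790e-02] f [-1.71 -0.62  3.55] m [-0.06  0.36  0.  ] open 0.3335
```

Emit:
play_rows --increments '[{"dx":0,"dy":0,"dz":0.4,"rx":0,"ry":0,"rz":0},{"dx":0,"dy":0,"dz":0.8,"rx":0,"ry":0,"rz":0},{"dx":0,"dy":0,"dz":0.8,"rx":0,"ry":0,"rz":0}]'

```text
t: 13.05
eef_pos: [509.3, 198.6, 260.5]
tcp_rot: [3.141, 0.001, 0.078]
ft_force: [-1.8, 0.3, 4.4]
opening: 0.335
```

Emit:
play_rows --increments '[{"dx":0,"dy":0,"dz":0.4,"rx":0,"ry":0,"rz":0},{"dx":0,"dy":0,"dz":0.8,"rx":0,"ry":0,"rz":0},{"dx":0,"dy":0,"dz":0.8,"rx":0,"ry":0,"rz":0}]'

```text
t: 13.3
eef_pos: [509.3, 198.6, 259.7]
tcp_rot: [3.141, 0.001, 0.078]
ft_force: [-1.2, -0.2, 4.1]
opening: 0.337
```

```bash
python3 s.py
```

```text
t 13.3 pos [509.28 198.64 259.66] rot [3.141e+00 9.000e-04 7.800e-02] f [-1.15 -0.24  4.13] m [-0.08  0.4   0.03] open 0.3368
```

Emit:
play_rows --increments '[{"dx":0,"dy":0,"dz":0.3,"rx":0,"ry":0,"rz":0},{"dx":0,"dy":0,"dz":0.6,"rx":0,"ry":0,"rz":0},{"dx":0,"dy":0,"dz":0.6,"rx":0,"ry":0,"rz":0}]'

```text
t: 13.55
eef_pos: [509.3, 198.6, 259.1]
tcp_rot: [3.141, 0.001, 0.078]
ft_force: [-1.4, -0.4, 5.6]
opening: 0.335
```

```bash
python3 s.py
```

```text
t 13.55 pos [509.29 198.64 259.07] rot [3.141e+00 9.000e-04 7.800e-02] f [-1.45 -0.39  5.55] m [-0.13  0.46 -0.03] open 0.3351
```

Emit:
play_rows --increments '[{"dx":0,"dy":0,"dz":0.2,"rx":0,"ry":0,"rz":0},{"dx":0,"dy":0,"dz":0.4,"rx":0,"ry":0,"rz":0},{"dx":0,"dy":0,"dz":0.4,"rx":0,"ry":0,"rz":0}]'

```text
t: 13.8
eef_pos: [509.2, 198.6, 259.0]
tcp_rot: [3.141, 0.001, 0.078]
ft_force: [-3.5, -0.4, 9.4]
opening: 0.335
```

```bash
python3 s.py
```

```text
t 13.8 pos [509.24 198.63 259.01] rot [3.141e+00 7.000e-04 7.810e-02] f [-3.55 -0.44  9.37] m [-0.13  0.56 -0.01] open 0.3353
```

Floor felt (force step to ≈11 N gross). Now opening gradually while holding, so the tab springs out under the lip.

Emit:
play_rows --increments '[{"dx":0,"dy":0,"dz":0,"rx":0,"ry":0,"rz":0},{"dx":0,"dy":0,"dz":0,"rx":0,"ry":0,"rz":0}]' --fingers 0.355

```text
t: 13.97
eef_pos: [509.3, 198.8, 259.2]
tcp_rot: [3.141, 0.0, 0.078]
ft_force: [-2.6, 3.5, 5.7]
opening: 0.353
```

Emit:
play_rows --increments '[{"dx":0,"dy":0,"dz":0,"rx":0,"ry":0,"rz":0},{"dx":0,"dy":0,"dz":0,"rx":0,"ry":0,"rz":0}]' --fingers 0.37

```text
t: 14.13
eef_pos: [509.3, 199.0, 259.2]
tcp_rot: [-3.141, -0.0, 0.078]
ft_force: [-1.3, 2.8, 5.1]
opening: 0.37
```

Emit:
play_rows --increments '[{"dx":0,"dy":0,"dz":0,"rx":0,"ry":0,"rz":0},{"dx":0,"dy":0,"dz":0,"rx":0,"ry":0,"rz":0}]' --fingers 0.39

```text
t: 14.3
eef_pos: [509.3, 199.2, 259.3]
tcp_rot: [-3.141, -0.001, 0.078]
ft_force: [-2.3, 3.0, 5.4]
opening: 0.386
```

Emit:
play_rows --increments '[{"dx":0,"dy":0,"dz":0,"rx":0,"ry":0,"rz":0},{"dx":0,"dy":0,"dz":0,"rx":0,"ry":0,"rz":0},{"dx":0,"dy":0,"dz":0,"rx":0,"ry":0,"rz":0},{"dx":0,"dy":0,"dz":0,"rx":0,"ry":0,"rz":0},{"dx":0,"dy":0,"dz":0,"rx":0,"ry":0,"rz":0},{"dx":0,"dy":0,"dz":0,"rx":0,"ry":0,"rz":0}]' --fingers 0.65

```text
t: 14.8
eef_pos: [509.4, 199.1, 259.2]
tcp_rot: [-3.141, -0.001, 0.078]
ft_force: [0.1, -0.0, -0.1]
opening: 0.645
```

```bash
python3 s.py
```

```text
t 14.8 pos [509.39 199.07 259.17] rot [-3.1412e+00 -5.0000e-04  7.7600e-02] f [ 0.06 -0.04 -0.05] m [ 0.04  0.02 -0.04] open 0.6445
```

Emit:
play_rows --increments '[{"dx":0,"dy":0,"dz":-5,"rx":0,"ry":0,"rz":0},{"dx":0,"dy":0,"dz":-15,"rx":0,"ry":0,"rz":0},{"dx":0,"dy":0,"dz":-30,"rx":0,"ry":0,"rz":0},{"dx":0,"dy":0,"dz":-50,"rx":0,"ry":0,"rz":0},{"dx":0,"dy":0,"dz":-70,"rx":0,"ry":0,"rz":0},{"dx":0,"dy":0,"dz":-90,"rx":0,"ry":0,"rz":0},{"dx":0,"dy":0,"dz":-105,"rx":0,"ry":0,"rz":0},{"dx":0,"dy":0,"dz":-110,"rx":0,"ry":0,"rz":0}]'

```text
t: 15.47
eef_pos: [509.3, 199.1, 372.3]
tcp_rot: [-3.14, -0.005, 0.078]
ft_force: [0.9, -0.1, 0.7]
opening: 0.651
```

Emit:
play_rows --increments '[{"dx":-30,"dy":0,"dz":0,"rx":0,"ry":0,"rz":0},{"dx":-60,"dy":0,"dz":0,"rx":0,"ry":0,"rz":0},{"dx":-70,"dy":0,"dz":0,"rx":0,"ry":0,"rz":0},{"dx":-70,"dy":0,"dz":0,"rx":0,"ry":0,"rz":0},{"dx":-70,"dy":0,"dz":0,"rx":0,"ry":0,"rz":0}]'

```text
t: 15.88
eef_pos: [439.8, 193.8, 372.4]
tcp_rot: [-3.14, -0.006, 0.078]
ft_force: [1.7, -0.5, -0.3]
opening: 0.647
```

```bash
python3 - <<'E'
from h import *
from cell import env,viewer
c=viewer.read_camera("wrist"); c=viewer.read_camera("wrist");st=env.state(); tell(st); pickle.dump((st,c),open("w7.pkl","wb"))
crop(c,190,40,320,165,6,"pics/w7.png")
c=viewer.read_camera("scene"); pickle.dump(c,open("sc7.pkl","wb")); crop(c,285,120,380,240,5,"pics/sc7.png")
E
```

```text
t 15.983 pos [440.5  193.74 372.07] rot [-3.1404 -0.0053  0.0776] f [ 0.17  0.35 -0.68] m [ 0.02 -0.02  0.01] open 0.6504
```

View pics/w7.png

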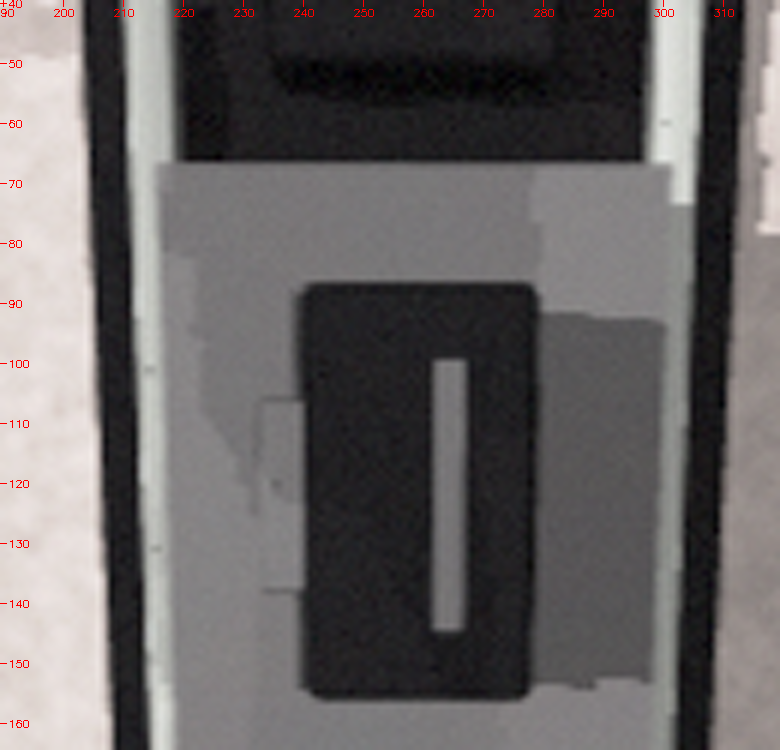

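View pics/sc7.png

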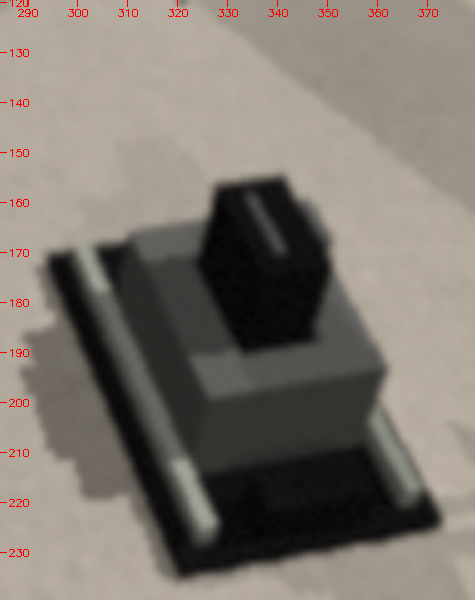

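```bash
cat > fit4.py <<'E'
from fit import *
print("----")
st,c=pickle.load(open("w7.pkl","rb")); d["wrist"]=c; d["scene"]=pickle.load(open("sc7.pkl","rb"))
def f(p,l):
    q=rt(p,l); q[2]=l[2] if l[2]<80 else p[3]; return q
S=lambda l,p:("scene",l,cv(p,285,120,5)); W=lambda l,p:("wrist",l,cv(p,190,40,6))
rimS=[S((50,40,62),(387,367)),S((50,-40,62),(208,399)),S((-50,-40,62),(130,234))]
packS=[S((-28,-16,99),(216,187)),S((-28,16,99),(287,176)),S((28,-16,99),(200,264)),S((28,16,99),(330,266))]
botS=[S((28,-16,62),(243,352)),S((28,16,62),(315,338))]
fit(rimS+packS[:2]+packS[2:3]+botS,f,[510,198,.08,107],"scene")
for k in (0,1): pass
rimW=[W((50,40,62),(158,160)),W((50,-40,62),(672,163))]
packW=[W((28,16,99),(300,283)),W((28,-16,99),(539,283)),W((-28,-16,99),(532,698)),W((-28,16,99),(302,698))]
fit(rimW+packW,f,[510,198,.08,107],"wrist")
E
python3 fit4.py | sed -n '/----/,$p'
```

```text
----
scene [5.109500e+02 1.976000e+02 6.250000e-02 1.052636e+02] rms px 3.2142289516914255
[[0.4, 0.5], [-0.4, -0.0], [-0.2, -0.8], [-0.4, -0.6], [-0.3, -0.4], [12.4, 2.9], [-0.1, -0.3], [-0.1, 0.2]]
wrist [5.101408e+02 1.988975e+02 7.670000e-02 1.048254e+02] rms px 0.3048832552803162
[[0.1, -0.0], [0.5, -0.4], [-0.2, -0.1], [-0.3, -0.0], [-0.5, 0.3], [0.4, 0.2]]
```

Both views put the pack top at about 105 mm (latched 107, unlatched at least 111), and the tab stands out about 6 mm. The gripper is clear, so I'm handing in.

```bash
python3 - <<'E'
from cell import env
print(env.job_done()); print(env.state()["t"])
E
```

```text
the job is handed in; nothing more can be done
None
the job is handed in; nothing more can be done
```

The battery pack is out of the scale and standing in the charger's bay, and my checks say it is latched. I handed the job in at about 16 s of the 64 s allowed; it reports no verdict.

- **Removal:** I squeezed the tab to its stop with side forces under about 2 N, then lifted the pack straight out. The wrist felt only the pack's weight.
- **Insertion:** The pack went into the pocket without touching the rim. I felt the contacts at about 26 mm and the floor at about 19 mm. The wrist force while pressing peaked at about 9 N net, roughly 11 N counting the pack's weight.
- **Release:** I opened the fingers gradually while holding the pack down, so the tab could spring out under the lip.

**Last checks:**
- The scene and wrist pictures put the pack's top at about 105 mm. That fits latched (107 mm) and not unlatched (111 mm or more), but these fits are only good to a couple of millimetres.
- The tab stands out about 6 mm, so it has sprung back, and the gripper was clear of everything.
- In the scene fit one pack corner was about 12 px off. I took it as a misread point, and it had little effect on the height.
- I did not press on the pack again to confirm the latch.
- I did not re-measure the weight, ring box, tweezers and loupe. I never worked near them.

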